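# Close and lock the flake trap of the dusting vacuum

### The arm

A 6-joint arm with a two-finger parallel gripper is mounted at the origin on a cart in front of the work surface, level with it; the furniture and walls round the work are solid. World frame = base frame: x ahead of the robot, y to its left, z up, the work surface at z = 0. Lengths are in m, angles in rad, forces in N, time in s.
With the tool pointing down it reaches from about 0.325 to 1 m from the base axis. Payload 5.1 kg.
Tool frame: the origin (TCP) lies midway between the tips of the shut fingers; the grasp point (between the pads) lies 19 mm behind it; z points along the fingers, y is the line along which they close (so a half turn about z gives the same grasp; the last joint's range is limited). The gripper opens to 85 mm and grips with 20 to 120 N. Pads are 22 mm wide; open, the fingers measure 114 mm over their backs; the gripper's body (76 mm by 85 mm) begins 54 mm behind the grasp point. The pads swing forward as they close: fully open they stand 13 mm farther back than shut.
Start: joints at [-1.254, 0.124, 1.65, -0, 1.367, -0.083], TCP at [0.253, -0.599, 0.231] pointing down, gripper open.
Joint ranges: [-2.61, 2.61], [-1.02, 2.33], [0.03, 2.71], [-1.35, 4.49], [0.32, 2.68], [-2.91, 2.91]. Speed limits (rad/s): [2.57, 2.57, 3.14, 3.14, 3.14, 3.14].

### API

Orientations are given as a unit quaternion [w, x, y, z].
In Python, from cell import status, vision, workorder, nets gives the robot as it stands.
- The arm moves only by the tool step_arm, never from a script. Its arguments are lists of equal length, an entry for each row: "travel": the shift along the world's x, y, z in cm, a list of three; "rotation": the turn, a rotation vector about the world's x, y, z in degrees, a list of three; "grip": the closure in counts, from 0 (fully open) to 255 (shut). In form: {"travel": [[x, y, z], ...], "rotation": [[ax, ay, az], ...], "grip": [grip, ...]}. A call has 1 to 12 rows; each row shifts and turns the commanded pose from where the row before left it; what a row does not reach is not made up. A row lasts 1/8 s, in which the tool goes at most 62.5 mm and 10.7 degrees, less where a joint would pass 70% of its speed; a pose out of reach is approached as far as the arm can. A call with a gripper value outside its range is refused whole. The fingers move at their own pace and stop on an object; "force" is the grip in N (left out, the last holds). Time passes only in rows, so rows that do not move let the fingers close. It gives the time, the measured TCP pose, the force, the opening and the grip force at its end, in the units of the state.
- status.sense(): the state, without advancing time (a new reading comes with each control period).
- vision.snapshot(name): name is "scene" or "top" or "wrist"; returns a dict with "img" (384x512x3 uint8, blue, green, red), "mtx" (3x3 intrinsics, pixels), "rvec" (rotation vector, rad) and "tvec" (3), from world to camera coordinates, as OpenCV has them; the wrist camera has in their place "hand_eye" (4x4, takes a point from camera to tool coordinates, whose origin is the TCP and whose axes are the flange's). Camera axes: x right, y down, z forward; pixel columns grow to the right and rows downward; lengths in m; the calibration is good to about 2 mm. A picture is of the moment at which its call begins: read the wrist's pose just before it. There is no depth.
- workorder.sign_off(): hands the job in; it is judged then, once.
Trained networks look in a picture, given as the dict that the camera call returned (one of the last four; its "shot" number tells which), for a name from the list of things; names that differ only in an ending like _2 or _b are one class to them, and where a whole thing is asked for, a point or a joint stands for the part that bears it (a point fixed in the world has none). Each returns a list of dicts, best first, with "confidence" (0 to 1); they miss things now and then, are a little off and sometimes report something else, mostly with a low value. They report only what shows in the picture. A call takes as long as a camera call.
- nets.recognise(label, picture): "location" ([column, row] in pixels, amid what is visible of it).
The state is a dict: "time": time; "joint_pos": joint angles; "qvel": joint speeds; "joint_torque": joint torques, N m; "eef_pos": TCP position; "tcp_rot": TCP orientation; "wrist_force": force on the tool from outside, world axes, zero at the start; "moment": the same for the moment, N m; "finger_gap": opening from 0.0 (shut) to 1.0 (fully open); "grip_force": force on a finger pad.
Only numpy, scipy, OpenCV 4.12 (cv2) and the standard library are available. Lean on these libraries where they do the work, as an engineer would, in place of code of your own. Each camera call takes 0.05 s, during which the arm holds its last target. There are 200 camera calls.

### The job

Close the vacuum's flake trap: put the loose cover squarely and fully down on the open filter box, turn its T-handle until the cross bar under the cover lines up with the slot in the box, then push the handle in, turn it a quarter turn and let it spring back into its notch so that the cover is locked. Leave the brush, the brass knop and the drip pan where they stand, and let go of the handle.

Things in the scene. Friction and masses are not known exactly. Their poses are not given: they have to be found in the camera images.
- trap_rim (a point): Open filter box, grey metal, 130 (its x) x 104 (its y) x 64 mm high, walls 4 mm, fixed on the table; a 26 mm long hose spigot at the middle of each short end, 41 mm high, just below the seated cover's skirt. This point: centre of the open top, level with the rim. x along the long side, z up.
- slot (a point): Catch: steel plate on a bridge across the box, 14.5 mm below the rim, with a slot 42 mm long (this x, along the box's long side) and 13 mm wide. Point: slot centre at the plate's top. The catch is 5.5 mm thick; a notch 12 mm wide, 2.5 mm deep crosses its underside along this y and holds the locked cross bar.
- cover_plate (a point): Loose grey metal lid, plate 138 (its x) x 112 (its y) x 3 mm, 20 mm skirt that fits round the outside of the box with 1.5 mm play a side and flares to 145 x 119 mm; about 0.33 kg. Starts lying on its skirt, T-handle up. Point: centre of the plate's underside, on trap_rim when fully down. x along the long side; either way round fits. Two small steel marks on top lie along x.
- handle_grip (a point): T-handle in the middle of the cover: black bar 64 mm long (this x), 12 thick (y), 24 tall, on a 10 mm shank; both ends alike. Point: the bar's centre, 43 mm above cover_plate when out, up to 15 mm lower when pressed; when out, 28 mm are clear between bar and cover. The cover may be carried by it.
- cross_bar (a point): Steel cross bar on the inner end of the stud, 35 mm long (this x, always parallel to the T-handle), 7 wide, 5 tall; point: its centre, 52.5 mm below handle_grip. With the cover on the box and the handle out it hovers 1.5 mm above the catch.
- stud_press (a joint): How far the T-handle and stud are pressed into the cover, m: 0 out (a spring returns it), 0.015 the stop. Spring 2 N at first, 7 N at full depth. From 0.012 on the bar is below the catch and can be turned either way; let go after a quarter turn it springs back to 0.0095 into the notch and stays: locked.
- handle_turn (a joint): Angle of the T-handle on the cover, rad, counter-clockwise from above: 0 along the cover's x (along the slot), 1.57 or -1.57 across it (locked). Turns freely both ways with slight friction (0.03 N m) and stays where it is left.
- brush: Soft dusting brush with wooden handle, 12 x 155 x 12 mm, lying on the table to the right; bystander. Origin at its underside.
- knop: Turned brass knop, 36 mm wide, 49 mm tall, standing behind the work; bystander. Origin at its underside.
- drip_pan: Brass drip pan with candle socket, 56 mm wide, 44 mm tall, standing behind the work; bystander. Origin at its underside.

How it is judged:
By the outcome, as a careful person would: the job done as asked, in the order asked, and still so for the second after the job is handed in, with the robot touching nothing.
It also fails if it takes over 48 s, if anything falls off the work surface, if the arm or the gripper's body presses on something with over 40 N, if the wrist force passes 120 N, or if a joint passes its speed limit or range.

## Working session

There is one attempt and no reset: what is moved stays moved. The work goes in short steps, Python scripts to look and compute and a tool call to move; the robot and the scene stay as the last step left them, time stands still between calls to the robot, and variables do not carry over. Pictures are saved under pics/ and viewed, at most 12 in all, crops included, and the job is handed in when it is done.

Besides the shell and the picture viewer there is one more tool, called as name(argument=value, ...) on one line, values as JSON. step_arm: Moves the arm, as the interface text tells. Its arguments: {"type":"object","properties":{"travel":{"type":"array"},"rotation":{"type":"array"},"grip":{"type":"array"},"force":{"type":"number"}},"required":["travel","rotation","grip"]}

```bash
mkdir -p pics; cat > h.py <<'E'
import numpy as np, cv2
from cell import status, vision, workorder, nets
def cam(p):
    R=cv2.Rodrigues(np.array(p['rvec'],float))[0]; return np.array(p['mtx'],float),R,np.array(p['tvec'],float).ravel()
def onz(p,uv,z):
    K,R,t=cam(p); c=-R.T@t; d=R.T@np.linalg.inv(K)@np.array([uv[0],uv[1],1.]); return c+d*(z-c[2])/d[2]
def proj(p,X):
    return cv2.projectPoints(np.array(X,float).reshape(-1,1,3),np.array(p['rvec'],float),np.array(p['tvec'],float),np.array(p['mtx'],float),None)[0].reshape(-1,2)
E
python3 - <<'E'
from h import *
s=status.sense();print(s)
H={'trap_rim':.064,'slot':.0495,'cover_plate':.02,'handle_grip':.063,'brush':.006,'knop':.025,'drip_pan':.02}
im=[]
for n in('top','scene'):
    p=vision.snapshot(n); im.append(p['img']); cv2.imwrite(f'pics/{n}0.png',p['img'])
    for k,z in H.items():
        for r in nets.recognise(k,p)[:2]: print(n,k,round(r['confidence'],2),np.round(r['location'],1),onz(p,r['location'],z).round(4))
E
```

```text
{'time': 0.0, 'joint_pos': array([-1.25359630e+00,  1.24488686e-01,  1.65165005e+00,  1.37680253e-06,
        1.36748332e+00, -8.25673773e-02]), 'qvel': array([ 7.62804134e-04, -3.81511281e-04,  1.91844255e-03, -1.08939855e-04,
        1.72864126e-05,  1.29458255e-03]), 'joint_torque': array([-1.72955170e-03, -4.23626482e+01, -3.65450335e+01, -1.88004274e-04,
        7.24161247e-03, -5.41387010e-06]), 'eef_pos': array([ 0.25278926, -0.59818331,  0.23007779]), 'tcp_rot': array([-1.00780759e-03,  9.80089200e-01,  1.98555109e-01, -1.18098952e-04]), 'wrist_force': array([-0.63360142, -0.30790632,  0.29846311]), 'moment': array([ 0.0110105 , -0.0036833 , -0.05036766]), 'grip_force': 0.0, 'finger_gap': 1.002391179373034}
top trap_rim 0.71 [189.7 225.7] [0.488 0.154 0.064]
top slot 0.94 [190.3 222. ] [0.4974 0.1555 0.0495]
top cover_plate 0.82 [282.5 226.7] [ 0.4799 -0.0763  0.02  ]
top handle_grip 0.71 [281.3 226.3] [ 0.4809 -0.0719  0.063 ]
top handle_grip 0.18 [247.8 146.9] [0.6813 0.006  0.063 ]
top brush 0.51 [362.7 210.5] [ 0.5168 -0.2865  0.006 ]
top knop 0.54 [358.8 210.9] [ 0.5152 -0.2717  0.025 ]
top knop 0.41 [225.8 155.5] [0.6688 0.0661 0.025 ]
top drip_pan 0.67 [247.2 145.7] [0.6942 0.0098 0.02  ]
scene trap_rim 0.83 [237.3 290. ] [0.4681 0.1749 0.064 ]
scene slot 0.76 [236.8 294.5] [0.47   0.1749 0.0495]
scene slot 0.43 [312.2 212.8] [ 0.4807 -0.0811  0.0495]
scene cover_plate 0.57 [313.5 230.2] [ 0.4649 -0.0656  0.02  ]
scene handle_grip 0.87 [316.1 211. ] [ 0.4702 -0.0781  0.063 ]
scene handle_grip 0.37 [314.9 227.6] [ 0.4458 -0.0365  0.063 ]
scene brush 0.6 [342.6 178.5] [ 0.5123 -0.2652  0.006 ]
scene knop 0.62 [197.7 225.7] [0.6624 0.0767 0.025 ]
scene drip_pan 0.61 [211.8 205.4] [0.6855 0.0082 0.02  ]
```

View pics/top0.png

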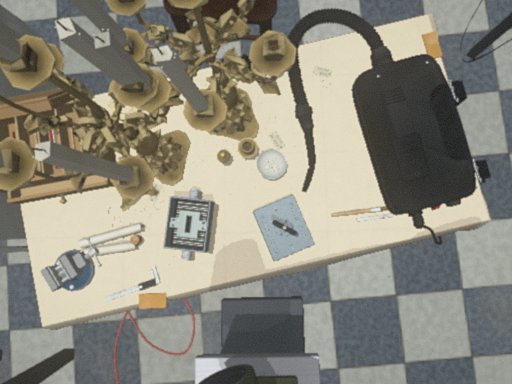

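View pics/scene0.png

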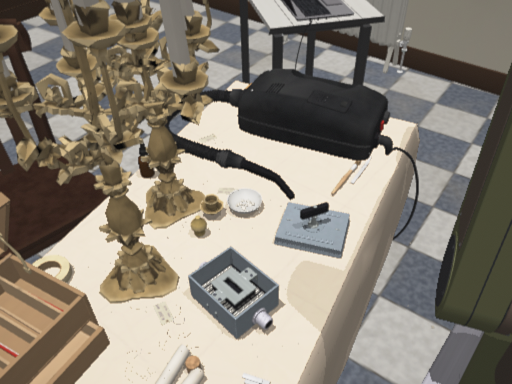

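The top view shows the open box at about (190,223) with its spigots at (195,192) and (186,254). The cover is at (283,227), rotated, with the black T-handle running from (275,220) to (297,234). In the scene view the candelabra stand behind the box and the bystanders are clear of the work. I'll move above the cover for a wrist view.

step_arm(travel=[[2.0, 5.2, 0.8], [2.0, 5.2, 0.8], [2.0, 5.2, 0.8], [2.0, 5.2, 0.8], [2.0, 5.2, 0.8], [2.0, 5.2, 0.8], [2.0, 5.2, 0.8], [2.0, 5.2, 0.8], [2.0, 5.2, 0.6], [0, 5.2, 0], [0, 0, 0], [0, 0, 0]], rotation=[[0, 0, 0], [0, 0, 0], [0, 0, 0], [0, 0, 0], [0, 0, 0], [0, 0, 0], [0, 0, 0], [0, 0, 0], [0, 0, 0], [0, 0, 0], [0, 0, 0], [0, 0, 0]], grip=[0, 0, 0, 0, 0, 0, 0, 0, 0, 0, 0, 0])

```text
time: 2.3
eef_pos: [0.433, -0.0789, 0.3015]
tcp_rot: [0.0, 0.98, 0.199, 0.0]
wrist_force: [-0.5, -0.2, -0.2]
finger_gap: 1.0
grip_force: 0.0
```

```bash
cat >> h.py <<'E'
from scipy.spatial.transform import Rotation as Ro
def wrist():
    s=status.sense(); p=dict(vision.snapshot('wrist'))
    T=np.eye(4);T[:3,:3]=Ro.from_quat(np.roll(s['tcp_rot'],-1)).as_matrix();T[:3,3]=s['eef_pos']
    C=np.linalg.inv(T@np.array(p['hand_eye'])); p['rvec']=cv2.Rodrigues(C[:3,:3])[0]; p['tvec']=C[:3,3]; return s,p
E
python3 - <<'E'
from h import *
s,p=wrist(); print(s['eef_pos'],s['tcp_rot'],s['time'],p['hand_eye'])
cv2.imwrite('pics/w1.png',p['img'])
H={'trap_rim':.064,'slot':.0495,'cover_plate':.02,'handle_grip':.063}
for k,z in H.items():
    for r in nets.recognise(k,p)[:2]: print(k,round(r['confidence'],2),np.round(r['location'],1),onz(p,r['location'],z).round(4))
E
```

```text
[ 0.4329797  -0.07886078  0.30145197] [3.22968438e-04 9.80033287e-01 1.98833193e-01 1.11099992e-04] 2.3 [[ 4.41447942e-04 -9.61748454e-01 -2.73933781e-01  6.95480713e-02]
 [ 9.99999792e-01  2.95470787e-04  5.74150718e-04 -2.15276544e-04]
 [-4.71249136e-04 -2.73933977e-01  9.61748384e-01 -1.43710963e-01]
 [ 0.00000000e+00  0.00000000e+00  0.00000000e+00  1.00000000e+00]]
trap_rim 0.63 [110.4  54.9] [0.493  0.1514 0.064 ]
trap_rim 0.56 [266.  135.1] [ 0.4782 -0.0755  0.064 ]
slot 0.67 [108.9  56.5] [0.4902 0.1605 0.0495]
cover_plate 0.57 [267.7 130.1] [ 0.4841 -0.0776  0.02  ]
cover_plate 0.17 [267.7 136.2] [ 0.4755 -0.0814  0.02  ]
handle_grip 0.67 [266. 137.] [ 0.4758 -0.0766  0.063 ]
```

View pics/w1.png

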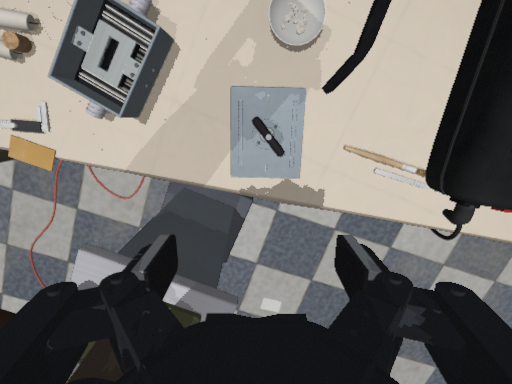

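The wrist view shows both parts. The cover's corners are about (230,86), (307,88), (300,179) and (231,178), and its bar runs from (254,118) to (283,155). The box is at (112,57). I'll refine from enlarged crops.

```bash
python3 - <<'E'
import cv2,numpy as np
im=cv2.imread('pics/w1.png')
a=cv2.resize(im[75:190,215:320],None,fx=4,fy=4,interpolation=cv2.INTER_CUBIC)
b=cv2.resize(im[0:125,45:180],None,fx=2.9,fy=2.9*460/362.5*1,interpolation=cv2.INTER_CUBIC)
b=cv2.resize(im[0:125,45:180],(391,460),interpolation=cv2.INTER_CUBIC) if 0 else cv2.resize(im[0:125,45:180],None,fx=2.8,fy=2.8,interpolation=cv2.INTER_CUBIC)
o=np.zeros((460,800,3),np.uint8);o[:a.shape[0],:a.shape[1]]=a;o[:b.shape[0],a.shape[1]:a.shape[1]+b.shape[1]]=b[:,:800-a.shape[1]]
print(a.shape,b.shape);cv2.imwrite('pics/c1.png',o)
E
```

```text
(460, 420, 3) (350, 378, 3)
```

View pics/c1.png

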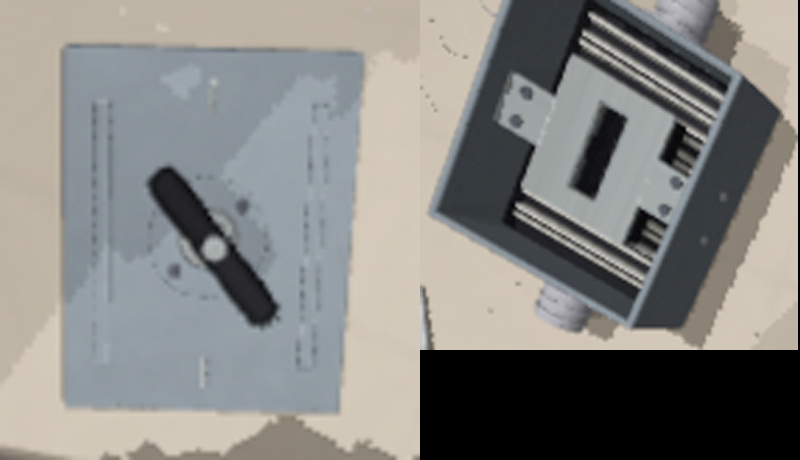

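```bash
cat > m.py <<'E'
from h import *
p=dict(mtx=None)
s,p=wrist()
def A(c): return np.array([215+c[0]/4,75+c[1]/4])
def B(c): return np.array([45+(c[0]-420)/2.8,c[1]/2.8])
def seg(n,a,b,z):
    a,b=onz(p,a,z),onz(p,b,z);d=b-a;print(n,((a+b)/2).round(4),'len',np.hypot(*d[:2]).round(4),'ang',np.degrees(np.arctan2(d[1],d[0])).round(1))
seg('marks',A((204,372)),A((212,95)),.023)
seg('bar',A((155,170)),A((270,322)),.075)
print('hub',onz(p,A((214,248)),.075))
seg('diag',A((66,407)),A((362,52)),.01); seg('diag2',A((64,46)),A((340,412)),.01)
seg('left',A((66,407)),A((64,46)),.0);seg('top',A((362,52)),A((64,46)),.0);seg('right',A((340,412)),A((362,52)),.0)
seg('slot',B((585,199)),B((613,103)),.0495)
seg('rimdiag',B((433,212)),B((740,73)),.064)
seg('rimlong',B((633,325)),B((740,73)),.064)
seg('rimshort',B((633,325)),B((433,212)),.064)
E
python3 m.py
```

```text
marks [ 0.4772 -0.08    0.023 ] len 0.1054 ang 21.8
bar [ 0.4776 -0.0796  0.075 ] len 0.0647 ang -119.1
hub [ 0.47750982 -0.07980964  0.075     ]
diag [ 0.4769 -0.0805  0.01  ] len 0.1815 ang -17.2
diag2 [ 0.477  -0.0808  0.01  ] len 0.1818 ang -119.2
left [ 0.4548 -0.027   0.    ] len 0.1444 ang 21.7
top [ 0.5435 -0.0544  0.    ] len 0.1165 ang 111.7
right [ 0.4981 -0.1356  0.    ] len 0.1444 ang 22.0
slot [0.4933 0.1603 0.0495] len 0.0463 ang -2.5
rimdiag [0.4937 0.16   0.064 ] len 0.1617 ang -46.1
rimlong [0.487  0.1098 0.064 ] len 0.1265 ang -7.3
rimshort [0.4309 0.168  0.064 ] len 0.1014 ang 82.3
```

The measurements agree with each other: the cover centre is (0.477,-0.080) at yaw 21.8°, the handle yaw is 60.9°, and the box is near (0.4935,0.160) at yaw about -7.5°. Next I'll check how far the candelabra branches reach.

```bash
python3 - <<'E'
from h import *
t=dict(vision.snapshot('top')); s=vision.snapshot('scene')
for q in (t,s):
    K,R,tt=cam(q); print('cam',(-R.T@tt).round(3))
for uv in ((130,180),(205,110),(170,155),(15,165),(140,88)):
    print(uv)
    for z in (.1,.2,.3,.4,.5,.6):
        X=onz(t,uv,z); print('  ',X.round(3),proj(s,X).round()[0])
E
```

```text
cam [ 0.479 -0.042  0.961]
cam [0.117 0.547 0.736]
(130, 180)
   [0.601 0.29  0.1  ] [132. 281.]
   [0.587 0.251 0.2  ] [145. 230.]
   [0.573 0.213 0.3  ] [160. 172.]
   [0.559 0.174 0.4  ] [177. 104.]
   [0.544 0.136 0.5  ] [197.  25.]
   [0.53  0.097 0.6  ] [221. -70.]
(205, 110)
   [0.767 0.106 0.1  ] [147. 186.]
   [0.734 0.089 0.2  ] [157. 148.]
   [0.7   0.072 0.3  ] [169. 104.]
   [0.667 0.055 0.4  ] [183.  52.]
   [0.634 0.037 0.5  ] [199. -12.]
   [0.6  0.02 0.6 ] [220. -90.]
(170, 155)
   [0.659 0.192 0.1  ] [152. 233.]
   [0.638 0.165 0.2  ] [163. 189.]
   [0.617 0.138 0.3  ] [175. 138.]
   [0.596 0.111 0.4  ] [190.  78.]
   [0.576 0.083 0.5  ] [207.   7.]
   [0.555 0.056 0.6  ] [228. -80.]
(15, 165)
   [0.646 0.573 0.1  ] [-49. 395.]
   [0.627 0.502 0.2  ] [-21. 326.]
   [0.607 0.43  0.3  ] [ 10. 249.]
   [0.588 0.359 0.4  ] [ 44. 162.]
   [0.569 0.287 0.5  ] [84. 64.]
   [0.549 0.216 0.6  ] [129. -49.]
(140, 88)
   [0.828 0.266 0.1  ] [ 64. 216.]
   [0.788 0.23  0.2  ] [ 78. 175.]
   [0.747 0.194 0.3  ] [ 95. 126.]
   [0.707 0.159 0.4  ] [115.  69.]
   [0.666 0.123 0.5  ] [139.   1.]
   [0.626 0.087 0.6  ] [169. -83.]
```

```bash
python3 - <<'E'
import cv2,numpy as np
a=cv2.imread('pics/top0.png')[60:260,60:260];b=cv2.imread('pics/scene0.png')[0:330,80:290]
a=cv2.resize(a,(400,400));b=cv2.resize(b,(382,600))
o=np.zeros((600,782,3),np.uint8);o[:400,:400]=a;o[:,400:]=b;cv2.imwrite('pics/c2.png',o)
E
```

```text
(no output)
```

View pics/c2.png

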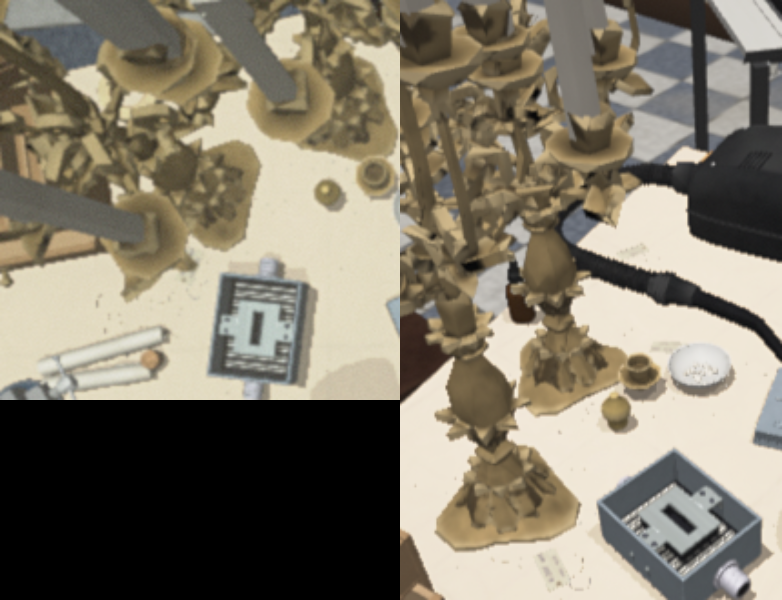

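The cup over the box, at top (130,180) and scene (184,82), triangulates to about (0.554,0.162,0.43). That is close above the work, so I'll check the wrist's height profile.

```bash
python3 - <<'E'
from h import *
S=status.sense();print(S['joint_pos'].round(4),S['eef_pos'])
o=[]
for n in('scene','top'):
    p=vision.snapshot(n);im=p['img'].copy();e=S['eef_pos']
    for k in range(0,9):
        X=e+np.array([0,0,.05*k]);u=proj(p,X)[0]
        if 0<=u[0]<512 and 0<=u[1]<384: cv2.circle(im,tuple(int(v) for v in u),2,(0,0,255),-1)
        print(n,k*.05,u.round())
    o.append(im[:, 130:500] if n=='scene' else im[:,60:430])
cv2.imwrite('pics/c3.png',cv2.resize(np.hstack(o),(800,415)))
E
```

```text
[-0.3034 -0.3955  2.0015 -0.      1.5358  0.8689] [ 0.43292184 -0.0793682   0.30124594]
scene 0.0 [345. 117.]
scene 0.05 [349.  90.]
scene 0.1 [353.  61.]
scene 0.15000000000000002 [357.  29.]
scene 0.2 [361.  -6.]
scene 0.25 [366. -45.]
scene 0.30000000000000004 [372. -88.]
scene 0.35000000000000003 [ 378. -137.]
scene 0.4 [ 386. -191.]
top 0.0 [291. 253.]
top 0.05 [292. 255.]
top 0.1 [295. 257.]
top 0.15000000000000002 [297. 260.]
top 0.2 [300. 264.]
top 0.25 [304. 268.]
top 0.30000000000000004 [309. 274.]
top 0.35000000000000003 [315. 282.]
top 0.4 [324. 293.]
```

View pics/c3.png

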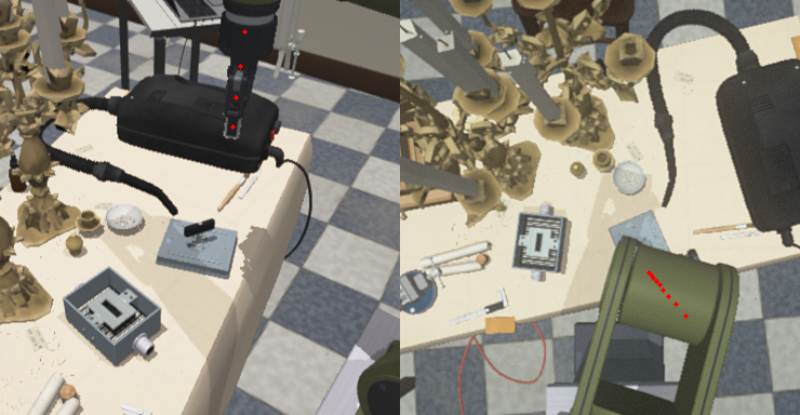

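The wrist would come close to that cup if the tool were vertical over the box. I'll grip the bar with the tool leaning 15° back along the bar, which keeps the cover level and moves the wrist away from the cup.

step_arm(travel=[[1, 0.1, -3.5], [1, 0.1, -3.5], [1, 0.1, -3.5], [1, 0.05, -3.5], [0.7, 0, -2], [0, 0, -1], [0, 0, 0], [0, 0, -3], [0, 0, -3], [0, 0, -2.35], [0, 0, 0], [0, 0, 0]], rotation=[[0, 0, 9.5], [0, 0, 9.5], [0, 0, 9.5], [0, 0, 9.5], [6.55, -3.65, 0], [6.55, -3.65, 0], [0, 0, 0], [0, 0, 0], [0, 0, 0], [0, 0, 0], [0, 0, 0], [0, 0, 0]], grip=[0, 0, 0, 0, 0, 0, 0, 0, 0, 0, 0, 0], force=60)

```text
time: 4.3
eef_pos: [0.4811, -0.0754, 0.0493]
tcp_rot: [-0.065, 0.854, 0.503, 0.113]
wrist_force: [-1.0, -0.2, 0.3]
finger_gap: 1.004
grip_force: 0.0
```

```bash
python3 - <<'E'
from h import *
s,p=wrist(); print(s['eef_pos'],s['wrist_force']);cv2.imwrite('pics/w2.png',p['img'])
Z=Ro.from_quat(np.roll(s['tcp_rot'],-1)).as_matrix();print(Z.round(3))
E
```

```text
[ 0.48112625 -0.07537308  0.04932415] [-0.96037179 -0.21529944  0.27952168]
[[ 0.469  0.874  0.128]
 [ 0.845 -0.486  0.225]
 [ 0.258  0.002 -0.966]]
```

View pics/w2.png

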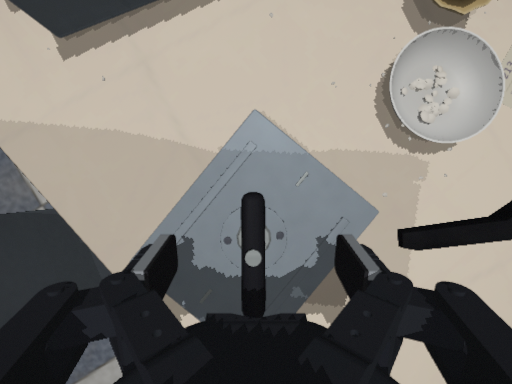

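The bar sits between the open fingers: bar at column 253, finger midpoint at about 257. I'll close on it.

step_arm(travel=[[0, 0, 0], [0, 0, 0], [0, 0, 0], [0, 0, 0], [0, 0, 0], [0, 0, 0], [0, 0, 0], [0, 0, 0]], rotation=[[0, 0, 0], [0, 0, 0], [0, 0, 0], [0, 0, 0], [0, 0, 0], [0, 0, 0], [0, 0, 0], [0, 0, 0]], grip=[255, 255, 255, 255, 255, 255, 255, 255], force=60)

```text
time: 5.35
eef_pos: [0.4798, -0.0752, 0.0477]
tcp_rot: [-0.066, 0.855, 0.503, 0.112]
wrist_force: [-1.6, 0.0, 1.0]
finger_gap: 0.128
grip_force: 62.4
```

step_arm(travel=[[0, 0, 1], [0, 0, 2.5], [0, 0, 3], [0, 0, 2], [0.3, 3.8, 0], [0.3, 4, 0], [0.3, 4, 0], [0.3, 4, 0], [0.3, 4, 0], [0.27, 4, 0], [0, 0, 0], [0, 0, 0]], rotation=[[0, 0, 0], [0, 0, 0], [0, 0, 0], [0, 0, 0], [0, 0, -4.9], [0, 0, -4.9], [0, 0, -4.9], [0, 0, -4.9], [0, 0, -4.9], [0, 0, -4.8], [0, 0, 0], [0, 0, 0]], grip=[255, 255, 255, 255, 255, 255, 255, 255, 255, 255, 255, 255], force=60)

```text
time: 6.85
eef_pos: [0.4972, 0.1626, 0.1324]
tcp_rot: [-0.035, 0.954, 0.271, 0.125]
wrist_force: [0.3, -1.0, -3.9]
finger_gap: 0.128
grip_force: 61.7
```

```bash
python3 - <<'E'
from h import *
s,p=wrist(); print(s['time'],s['eef_pos'],s['wrist_force'],s['finger_gap'],s['joint_pos'].round(2))
q=vision.snapshot('scene')['img'];t=vision.snapshot('top')['img']
o=np.zeros((600,800,3),np.uint8);o[:384,:512]=p['img'];o[:,512:]=cv2.resize(q[80:380,130:274],(288,600));o[384:,:400]=cv2.resize(t[120:228,110:310],(400,216))
cv2.imwrite('pics/w3.png',o);np.savez('w3.npz',**{k:np.array(p[k]) for k in('rvec','tvec','mtx')})
E
```

```text
6.85 [0.49715685 0.16259041 0.13240323] [ 0.3040798  -1.00735262 -3.89862729] 0.12776303744065484 [ 0.16 -0.23  2.18  0.12  0.96  1.12]
```

View pics/w3.png

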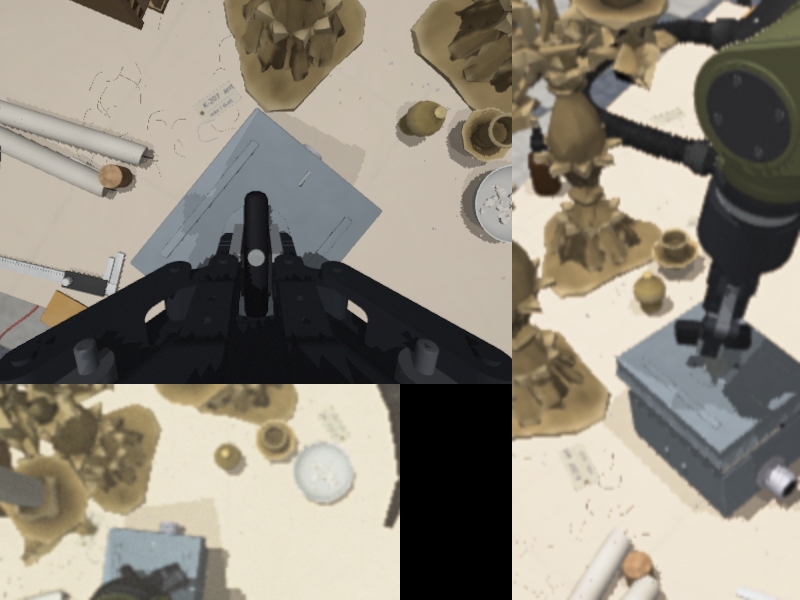

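```bash
python3 - <<'E'
from h import *
p=np.load('w3.npz')
f=lambda u,z:onz(p,u,z)
an=lambda d:np.degrees(np.arctan2(d[1],d[0])).round(1)
m=f((305,179),.108);h=f((256,257),.16);print('mark',m,'hub',h,'yaw',an(m-h),np.hypot(*(m-h)[:2]))
C=[f(u,.085) for u in((258,108),(130,265),(382,210))]
print(np.round(C,4)); 
for d in(C[0]-C[1],C[2]-C[0]): print(np.hypot(*d[:2]).round(4),an(d))
c=np.deg2rad(-7.5);R=np.array([[np.cos(c),-np.sin(c)],[np.sin(c),np.cos(c)]])
print('cover corners if aligned',[(np.array([.4935,.160])+R@np.array(v)).round(4) for v in((.0725,.0595),(-.0725,.0595),(.0725,-.0595))])
print('spigot tip exp',np.array([.4935,.160])+R@[.091,0],'seen',f((316,151),.045))
E
```

```text
mark [0.54510959 0.15294525 0.108     ] hub [0.49391489 0.16062995 0.16      ] yaw -8.5 0.05176825279843049
[[0.5751 0.2088 0.085 ]
 [0.4208 0.2295 0.085 ]
 [0.5588 0.0867 0.085 ]]
0.1557 -7.6
0.1232 -97.6
cover corners if aligned [array([0.5731, 0.2095]), array([0.4294, 0.2285]), array([0.5576, 0.0915])]
spigot tip exp [0.58372148 0.14812212] seen [0.57985181 0.14891057 0.045     ]
```

The cover is at yaw -7.6° and within about 1 mm of the box centre, and the wrist is clear of the cup. I'll lower it now.

step_arm(travel=[[0, 0, -0.8], [0, 0, -0.8], [0, 0, -0.4], [0, 0, -0.4], [0, 0, -0.3], [0, 0, -0.3], [0, 0, 0]], rotation=[[0, 0, 0], [0, 0, 0], [0, 0, 0], [0, 0, 0], [0, 0, 0], [0, 0, 0], [0, 0, 0]], grip=[255, 255, 255, 255, 255, 255, 255])

```text
time: 7.88
eef_pos: [0.4975, 0.1629, 0.103]
tcp_rot: [-0.036, 0.954, 0.27, 0.125]
wrist_force: [-2.1, -0.1, -1.0]
finger_gap: 0.128
grip_force: 62.2
```

step_arm(travel=[[0, 0, -0.3], [0, 0, -0.3], [0, 0, -0.3], [0, 0, -0.2], [0, 0, 0], [0, 0, 0]], rotation=[[0, 0, 0], [0, 0, 0], [0, 0, 0], [0, 0, 0], [0, 0, 0], [0, 0, 0]], grip=[255, 255, 255, 255, 255, 255])

```text
time: 8.62
eef_pos: [0.4976, 0.1629, 0.0919]
tcp_rot: [-0.036, 0.954, 0.27, 0.126]
wrist_force: [-5.1, 0.1, 4.4]
finger_gap: 0.133
grip_force: 63.1
```

step_arm(travel=[[-0.1, 0, 0], [-0.1, 0, 0], [0, 0, 0], [0, 0, 0]], rotation=[[0, 0, 0], [0, 0, 0], [0, 0, 0], [0, 0, 0]], grip=[255, 255, 255, 255])

```text
time: 9.12
eef_pos: [0.4965, 0.1626, 0.0921]
tcp_rot: [-0.035, 0.954, 0.27, 0.127]
wrist_force: [1.1, -1.0, 0.9]
finger_gap: 0.132
grip_force: 62.3
```

```bash
python3 - <<'E'
from h import *
s,p=wrist(); print(s['time'],s['eef_pos'],s['wrist_force'],s['moment'])
q=vision.snapshot('scene')['img'];np.savez('w4.npz',**{k:np.array(p[k]) for k in('rvec','tvec','mtx')})
o=np.zeros((500,800,3),np.uint8);o[:384,:512]=p['img'];o[:,512:]=cv2.resize(q[230:360,175:250],(288,500))
cv2.imwrite('pics/w4.png',o)
E
```

```text
9.125 [0.49645241 0.16261506 0.09214101] [ 1.09032354 -0.95441216  0.93856107] [-0.06175251 -0.16997086 -0.01100926]
```

View pics/w4.png

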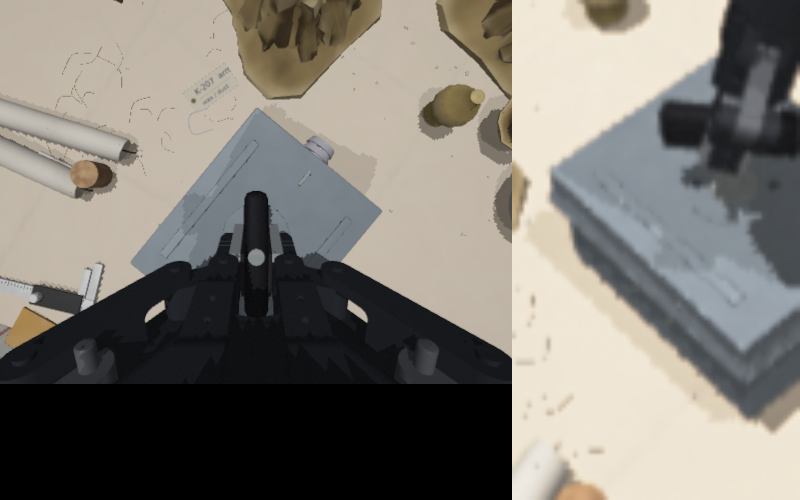

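The forces are near zero and the cover sits round the box. Next I'll turn the handle 39° clockwise about its own axis to line it up with the slot.

step_arm(travel=[[0.03, -0.05, 0], [0.02, -0.06, 0], [0.01, -0.07, 0], [0.01, -0.07, 0], [0, -0.07, 0], [0, 0, -0.1], [0, 0, 0]], rotation=[[0, 0, -7.8], [0, 0, -7.8], [0, 0, -7.8], [0, 0, -7.8], [0, 0, -7.9], [0, 0, 0], [0, 0, 0]], grip=[255, 255, 255, 255, 255, 255, 255])

```text
time: 10.1
eef_pos: [0.4969, 0.16, 0.0912]
tcp_rot: [0.008, 0.989, -0.064, 0.131]
wrist_force: [2.3, 2.0, 2.3]
finger_gap: 0.128
grip_force: 62.4
```

```bash
python3 - <<'E'
from h import *
s,p=wrist(); print(s['time'],s['eef_pos'],s['wrist_force'],s['moment'])
R=Ro.from_quat(np.roll(s['tcp_rot'],-1)).as_matrix();print(np.degrees(np.arctan2(R[1,0],R[0,0])))
np.savez('w5.npz',**{k:np.array(p[k]) for k in('rvec','tvec','mtx')})
cv2.imwrite('pics/w5.png',p['img'])
E
```

```text
10.1 [0.49688131 0.15995055 0.09117054] [2.3038881  1.95682874 2.27084406] [ 0.51868812 -0.22071234  0.1065319 ]
-7.409262949193104
```

View pics/w5.png

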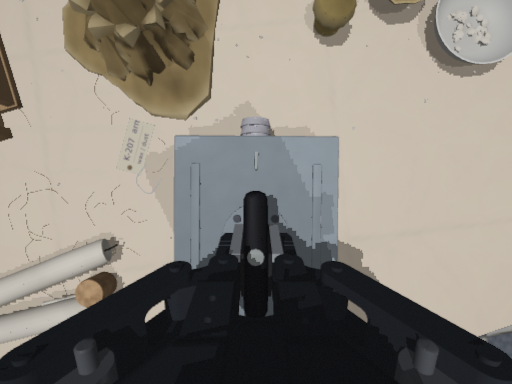

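The bar, the mark at (257,160) and the hub at (257,257) line up, and the cover edges are symmetric at columns 174 and 339. I'll press in.

step_arm(travel=[[0, 0, -0.3], [0, 0, -0.3], [0, 0, -0.2], [0, 0, 0], [0, 0, 0]], rotation=[[0, 0, 0], [0, 0, 0], [0, 0, 0], [0, 0, 0], [0, 0, 0]], grip=[255, 255, 255, 255, 255])

```text
time: 10.78
eef_pos: [0.4968, 0.1598, 0.0833]
tcp_rot: [0.008, 0.989, -0.065, 0.131]
wrist_force: [1.9, 5.6, 4.1]
finger_gap: 0.128
grip_force: 62.8
```

step_arm(travel=[[-0.03, 0.1, 0], [0, 0, -0.3], [0, 0, -0.2], [0, 0, 0], [0, 0, 0]], rotation=[[0, 0, 0], [0, 0, 0], [0, 0, 0], [0, 0, 0], [0, 0, 0]], grip=[255, 255, 255, 255, 255])

```text
time: 11.4
eef_pos: [0.4968, 0.1601, 0.0783]
tcp_rot: [0.009, 0.989, -0.065, 0.131]
wrist_force: [3.3, 0.2, 5.6]
finger_gap: 0.125
grip_force: 63.0
```

step_arm(travel=[[-0.05, 0, -0.1], [0, 0, -0.1], [0, 0, 0], [0, 0, 0]], rotation=[[0, 0, 0], [0, 0, 0], [0, 0, 0], [0, 0, 0]], grip=[255, 255, 255, 255])

```text
time: 11.9
eef_pos: [0.4967, 0.1602, 0.0771]
tcp_rot: [0.009, 0.989, -0.065, 0.131]
wrist_force: [2.6, 0.6, 8.0]
finger_gap: 0.127
grip_force: 63.6
```

step_arm(travel=[[0, 0.09, 0], [-0.01, 0.09, 0], [-0.03, 0.08, 0], [-0.04, 0.08, 0], [0, 0, 0]], rotation=[[0, 0, 10], [0, 0, 10], [0, 0, 10], [0, 0, 10], [0, 0, 0]], grip=[255, 255, 255, 255, 255])

```text
time: 12.52
eef_pos: [0.4962, 0.1627, 0.077]
tcp_rot: [-0.036, 0.952, 0.278, 0.126]
wrist_force: [2.3, -3.5, 8.9]
finger_gap: 0.129
grip_force: 63.6
```

step_arm(travel=[[-0.05, 0.03, 0], [-0.06, 0.04, 0], [-0.07, 0.04, 0], [-0.08, 0.02, 0], [-0.08, 0.02, 0], [0, 0, 0], [0, 0, 0]], rotation=[[0, 0, 10], [0, 0, 10], [0, 0, 10], [0, 0, 10], [0, 0, 10], [0, 0, 0], [0, 0, 0]], grip=[255, 255, 255, 255, 255, 255, 255])

```text
time: 13.4
eef_pos: [0.4935, 0.1644, 0.0771]
tcp_rot: [-0.084, 0.746, 0.654, 0.099]
wrist_force: [5.0, -1.9, 7.6]
finger_gap: 0.129
grip_force: 63.4
```

```bash
python3 - <<'E'
from h import *
s,p=wrist(); print(s['time'],s['eef_pos'],s['wrist_force'],s['moment'])
R=Ro.from_quat(np.roll(s['tcp_rot'],-1)).as_matrix();print(np.degrees(np.arctan2(R[1,0],R[0,0])))
E
```

```text
13.4 [0.49347559 0.1644224  0.07705543] [ 5.02297717 -1.87644346  7.60631365] [-0.34176064 -1.02913507 -0.10693818]
82.52315529356005
```

step_arm(travel=[[0.1, -0.03, 0.2], [0, 0, 0.2], [0, 0, 0.2], [0, 0, 0], [0, 0, 0]], rotation=[[0, 0, 0], [0, 0, 0], [0, 0, 0], [0, 0, 0], [0, 0, 0]], grip=[255, 255, 255, 255, 255])

```text
time: 14.08
eef_pos: [0.4936, 0.1644, 0.0824]
tcp_rot: [-0.085, 0.745, 0.654, 0.099]
wrist_force: [5.6, -1.0, 4.6]
finger_gap: 0.128
grip_force: 63.0
```

step_arm(travel=[[0.1, 0, 0.1], [0, 0, 0.1], [0, 0, 0], [0, 0, 0]], rotation=[[0, 0, 0], [0, 0, 0], [0, 0, 0], [0, 0, 0]], grip=[255, 255, 255, 255])

```text
time: 14.58
eef_pos: [0.4935, 0.1643, 0.0827]
tcp_rot: [-0.085, 0.746, 0.654, 0.098]
wrist_force: [7.6, -1.3, -3.0]
finger_gap: 0.129
grip_force: 62.1
```

The pull test shows the lock: the handle stopped rising at z = 0.0827 and resists at -3 N. I'll relax the pull, let go and back away.

step_arm(travel=[[-0.1, 0, -0.15], [0, 0, 0], [0, 0, 0], [0, 0, 0], [0, 0, 0], [0, 0, 0], [0, 0, 0], [-0.1, -0.5, 2], [-0.1, -0.5, 2], [-0.1, -0.5, 2], [-3, -3, 0], [0, 0, 0]], rotation=[[0, 0, 0], [0, 0, 0], [0, 0, 0], [0, 0, 0], [0, 0, 0], [0, 0, 0], [0, 0, 0], [0, 0, 0], [0, 0, 0], [0, 0, 0], [0, 0, 0], [0, 0, 0]], grip=[255, 255, 0, 0, 0, 0, 0, 0, 0, 0, 0, 0])

```text
time: 16.08
eef_pos: [0.4583, 0.1193, 0.1422]
tcp_rot: [-0.086, 0.746, 0.653, 0.098]
wrist_force: [-0.1, 0.3, -0.5]
finger_gap: 1.006
grip_force: 0.0
```

step_arm(travel=[[-3, -4, 0], [-3, -4, 0], [-3, -4, 1], [0, -4, 1], [0, -4, 1], [0, 0, 0], [0, 0, 0]], rotation=[[0, 0, 0], [0, 0, 0], [0, 0, 0], [0, 0, 0], [0, 0, 0], [0, 0, 0], [0, 0, 0]], grip=[0, 0, 0, 0, 0, 0, 0])

```text
time: 16.95
eef_pos: [0.3695, -0.0794, 0.172]
tcp_rot: [-0.086, 0.745, 0.654, 0.098]
wrist_force: [0.1, -0.7, 0.0]
finger_gap: 1.001
grip_force: 0.0
```

```bash
python3 - <<'E'
from h import *
s=status.sense(); print(s['time'],s['eef_pos'],s['wrist_force'],s['finger_gap'])
q=vision.snapshot('scene')['img'];t=vision.snapshot('top')['img']
o=np.hstack([cv2.resize(q[170:370,160:360],(400,400)),cv2.resize(t[130:260,150:280],(400,400),interpolation=cv2.INTER_CUBIC)])
cv2.imwrite('pics/f.png',o)
E
```

```text
16.95 [ 0.36946271 -0.07939972  0.17204392] [ 0.09862629 -0.67122286  0.0026053 ] 1.000730140617601
```

View pics/f.png

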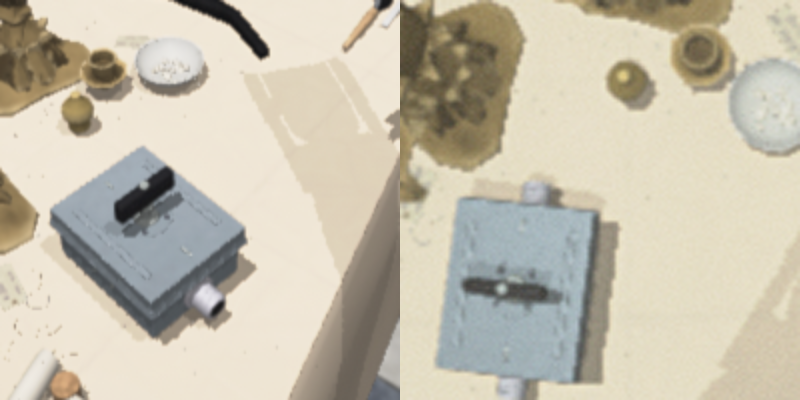

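The handle is square across the cover, the cover sits level on the box just above the spigots, and the bystanders are where they were. I'll hand it in.

```bash
python3 -c "
from h import *
print(workorder.sign_off())"
```

```text
the job is handed in; nothing more can be done
None
```

The cover is seated on the filter box and the handle is locked a quarter turn across the slot. A pull on the handle met resistance. The handle is released, the brush, knop and drip pan were not touched, and the job is handed in at about 17 s of the 48 s allowed.

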